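Refilled spice jars from the carrier back into their bored rack blocks

TASK

The four refilled spice jars have come back in the wire carrier in no particular order. Move them one after another into the bench rack, each standing upright and fully down in the wooden block bored for its size: smallest jar in the smallest bore, largest in the largest, and so on. Keep the jars upright and set them down rather than dropping them, and do not shove the bowl of egg yolk aside.

Things in the scene. Friction and masses are not known exactly. Their poses are not given: they have to be found in the camera images.
- small_jar: smallest of the four round capped spice jars in the carrier, red cap: 38 mm across, 66 mm high; straight body up to 48 mm, fixed cap (37 mm across) above. Origin: centre of the underside, z up the jar, yaw arbitrary. 70 g, give or take a third. Starts upright in one cell, underside 7 mm above the worktop
- medium_jar: second smallest of the four round capped spice jars in the carrier, grey cap: 45 mm across, 92 mm high; straight body up to 74 mm, fixed cap (43 mm across) above. Origin: centre of the underside, z up the jar, yaw arbitrary. 80 g, give or take a third. Starts upright in one cell, underside 7 mm above the worktop
- large_jar: second largest of the four round capped spice jars in the carrier, black cap: 51 mm across, 112 mm high; straight body up to 94 mm, fixed cap (48 mm across) above. Origin: centre of the underside, z up the jar, yaw arbitrary. 100 g, give or take a third. Starts upright in one cell, underside 7 mm above the worktop
- extra_large_jar: largest of the four round capped spice jars in the carrier, yellow cap: 59 mm across, 125 mm high; straight body up to 107 mm, fixed cap (54 mm across) above. Origin: centre of the underside, z up the jar, yaw arbitrary. 130 g, give or take a third. Starts upright in one cell, underside 7 mm above the worktop
- block_44: fixed dark wooden block with the smallest bore, 44 mm, for the 38 mm jar. 84 mm square, 30 high; four stand in a row in a steel tray, any order, 86 mm apart. Bore 22 mm deep, floor 8 mm above the underside; mouth countersunk at 45 degrees to 56 mm. Origin: centre of the underside, on the bore's axis, 2 mm above the worktop; z up, y along the row
- block_50: fixed dark wooden block with the second smallest bore, 50.5 mm, for the 45 mm jar. 84 mm square, 30 high; four stand in a row in a steel tray, any order, 86 mm apart. Bore 22 mm deep, floor 8 mm above the underside; mouth countersunk at 45 degrees to 62.5 mm. Origin: centre of the underside, on the bore's axis, 2 mm above the worktop; z up, y along the row
- block_57: fixed dark wooden block with the second largest bore, 57.5 mm, for the 51 mm jar. 84 mm square, 30 high; four stand in a row in a steel tray, any order, 86 mm apart. Bore 22 mm deep, floor 8 mm above the underside; mouth countersunk at 45 degrees to 69.5 mm. Origin: centre of the underside, on the bore's axis, 2 mm above the worktop; z up, y along the row
- block_66: fixed dark wooden block with the largest bore, 66 mm, for the 59 mm jar. 84 mm square, 30 high; four stand in a row in a steel tray, any order, 86 mm apart. Bore 22 mm deep, floor 8 mm above the underside; mouth countersunk at 45 degrees to 78 mm. Origin: centre of the underside, on the bore's axis, 2 mm above the worktop; z up, y along the row
- carrier: fixed stainless wire carrier the jars start in: 88 x 344 mm, four open cells in a row, 86 mm apart, each jar within 5 mm of its cell's centre; floor 7 mm, top wires 22 mm above the worktop, an end loop (27 mm high) reaching 23 mm further out at each end. Origin: centre of the underside; y along the row, x across
- yolk_bowl: loose small glass bowl of egg yolk on the worktop at the robot's side of the racks, 116 mm across, 44 mm high; origin: centre of the underside. Leave it where it is
Mind the look-alikes: they are no part of the job. Several things have the shape of the extra_large_jar; the one meant has the colours described above.

How it is judged:
At the end, for the whole second after the job is handed in: Each jar stands in the block bored for it: jar axis within 8 mm of the bore's axis, underside on the bore floor (4 to 12 mm above the block's underside), upright within 0.1 rad, at rest (horizontal distance between small_jar and block_44 below 0.008 m and z of small_jar in the frame of block_44 between 0.004 and 0.012 m and angle between each of small_jar, medium_jar, large_jar, extra_large_jar's own z axis and vertical below 0.1 rad and linear speed of each of small_jar, medium_jar, large_jar, extra_large_jar below 0.02 m/s and angular speed of each of small_jar, medium_jar, large_jar, extra_large_jar below 0.3 rad/s and horizontal distance between medium_jar and block_50 below 0.008 m and z of medium_jar in the frame of block_50 between 0.004 and 0.012 m and horizontal distance between large_jar and block_57 below 0.008 m and z of large_jar in the frame of block_57 between 0.004 and 0.012 m and horizontal distance between extra_large_jar and block_66 below 0.008 m and z of extra_large_jar in the frame of block_66 between 0.004 and 0.012 m); the robot touches nothing.
It fails at once if the yolk bowl was pushed more than 25 mm (distance of yolk_bowl from where it was at the start of the episode above 0.025 m).
It fails at once if a jar was tipped over (more than about 35 degrees) (angle between any of small_jar, medium_jar, large_jar, extra_large_jar's own z axis and vertical above 0.6 rad).
It fails at once if a jar was dropped: falling free with its underside more than 60 mm above the worktop ((height (world z) of small_jar above 0.06 m and contact force between the fingers and small_jar below 0.05 N and linear speed of small_jar above 0.3 m/s) or (height (world z) of medium_jar above 0.06 m and contact force between the fingers and medium_jar below 0.05 N and linear speed of medium_jar above 0.3 m/s) or (height (world z) of large_jar above 0.06 m and contact force between the fingers and large_jar below 0.05 N and linear speed of large_jar above 0.3 m/s) or (height (world z) of extra_large_jar above 0.06 m and contact force between the fingers and extra_large_jar below 0.05 N and linear speed of extra_large_jar above 0.3 m/s)).
It also fails if it takes over 102 s, if anything falls off the work surface, if the arm or the gripper's body presses on something with over 40 N, if the wrist force passes 120 N, or if a joint passes its speed limit or range.

ROBOT

A 6-joint arm with a two-finger parallel gripper is mounted at the origin on a cart in front of the work surface, level with it; the furniture and walls round the work are solid. World frame = base frame: x ahead of the robot, y to its left, z up, the work surface at z = 0. Lengths are in m, angles in rad, forces in N, time in s.
With the tool pointing down it reaches from about 0.25 to 0.775 m from the base axis. Payload 4 kg.
Tool frame: the origin (TCP) lies on the centre line of the jaws, within the pads' length; the fingertips stand 8 mm ahead of it and the grasp point (between the pads) lies 11 mm behind it; z points along the fingers, y is the direction in which the jaws open and shut (so a half turn about z gives the same grasp; the last joint's range is limited). The gripper opens to 94 mm and grips with 3 to 60 N. Pads are 16 mm wide; open, the fingers measure 119 mm over their backs; the gripper's body (75 mm by 177 mm) begins 78 mm behind the grasp point.
Start: joints at [-1.435, 0.087, 1.371, -0, 1.684, -0.103], TCP at [0.13, -0.534, 0.193] pointing down, gripper open.
Joint ranges: [-3.1, 3.1], [-0.76, 2.03], [0.27, 2.55], [-1.08, 4.22], [0.17, 2.65], [-2.57, 2.57]. Speed limits (rad/s): [2.79, 2.79, 3.14, 3.14, 3.14, 3.14].

INTERFACE

Orientations are given as [roll, pitch, yaw] about the fixed x, y, z axes, in that order (R = Rz(yaw) Ry(pitch) Rx(roll)).
In Python, from bench import robot gives the robot as it stands.
- The arm moves only by the shell command python3 -m crank 'ROWS' [OPENING]. ROWS is JSON, a list of rows, each a list of 4 numbers: the shift along the tool's x, y, z scaled (see below), then the turn about the tool's z scaled (see below). A call has exactly 10 rows; each row shifts and turns the commanded pose from where the row before left it, along the tool's axes as they then stand; what a row does not reach is not made up. The controller multiplies each number of a shift by 0.2 m and each number of a turn by pi/2 rad. A row lasts 1/8 s, in which the tool goes at most 62.5 mm and 10.7 degrees, less where a joint would pass 70% of its speed; a pose out of reach is approached as far as the arm can. A call with a number of a shift or a turn outside -1 to 1 is refused whole. A call with a gripper value outside its range is refused whole. OPENING is the gripper command: -1 is fully open, 1 is shut, values between are in proportion, set as the call begins (- or left out, the last holds). The fingers move at their own pace and stop on an object; the grip force is fixed at half the most. Time passes only in rows, so rows that do not move let the fingers close, or fill a call up. It gives the time, the measured TCP pose, the force and the opening at its end, in the units of the state.
- robot.get_obs(): the state, without advancing time (a new reading comes with each control period).
- robot.snapshot(name): name is "scene" or "top" or "wrist"; returns (picture, depth): 400x640x3 uint8, red, green, blue; 400x640 float32, m along the optical axis (not along the pixel's ray), 0 where there is no reading.
- robot.camera_params(name): a dict with "fx", "fy", "cx", "cy" (pixels), "world_from_camera" (4x4, takes a point from camera to world coordinates). Camera axes: x right, y down, z forward; pixel columns grow to the right and rows downward; lengths in m; the calibration is good to about 2 mm. A picture is of the moment at which its call begins: read the wrist's pose just before it. camera_params takes no time and is no camera call; for the wrist camera it gives the pose at the moment of the call.
- robot.close_job(): hands the job in, once; it reports no verdict.
The state is a dict: "time": time; "joint_positions": joint angles; "qvel": joint speeds; "joint_torque": joint torques, N m; "tool_pos": TCP position; "ee_rot": TCP orientation; "wrist_force": force on the tool from outside, world axes, zero at the start; "wrist_torque": the same for the moment, N m; "width": finger opening in m.
Only numpy, scipy, OpenCV 4.12 (cv2) and the standard library are available. Lean on these libraries where they do the work, as an engineer would, in place of code of your own. Each camera call takes 0.05 s, during which the arm holds its last target.

## Working session

There is one attempt and no reset: what is moved stays moved. The work goes in short steps, Python scripts to look and compute and a shell command to move; the robot and the scene stay as the last step left them, time stands still between calls to the robot, and variables do not carry over. Pictures are saved under pics/ and viewed, and the job is handed in when it is done.

```bash
mkdir -p pics; ls
python3 - <<'E'
from bench import robot
import cv2,numpy as np
o=robot.get_obs();print(o)
for n in("scene","top"):
    p,d=robot.snapshot(n);cv2.imwrite(f"pics/{n}0.png",p[:,:,::-1]);np.save(f"pics/{n}0d.npy",d)
    print(n,robot.camera_params(n))
E
```

```text
pics
{'time': 0.0, 'joint_positions': array([-1.43512932e+00,  8.79566458e-02,  1.37222685e+00,  7.43259338e-06,
        1.68358740e+00, -1.03107296e-01]), 'qvel': array([ 0.0013451 ,  0.00021527, -0.00099103,  0.00035023,  0.00046542,
        0.00018061]), 'joint_torque': array([ 7.73013599e-04, -3.40187895e+01, -3.02423000e+01,  7.19233369e-02,
        3.30881635e-02, -1.77023749e-04]), 'tool_pos': array([ 0.1299989 , -0.53383403,  0.19141721]), 'ee_rot': array([-3.13942674e+00, -2.31542803e-04,  2.38774883e-01]), 'wrist_force': array([-0.64747247,  0.20892427,  1.17514828]), 'wrist_torque': array([-0.03398914,  0.00922789, -0.01374123]), 'width': 0.09382802911638115}
scene {'fx': 426.73542159533287, 'fy': 426.73542159533287, 'cx': 316.76721102453746, 'cy': 201.31891987888213, 'world_from_camera': array([[ 1.59965229e-01, -5.15278376e-01,  8.41961591e-01,
        -5.48671360e-01],
       [-9.87122384e-01, -8.28757924e-02,  1.36824715e-01,
        -1.29810534e-01],
       [-7.24582882e-04, -8.53006330e-01, -5.21900064e-01,
         7.41756132e-01],
       [ 0.00000000e+00,  0.00000000e+00,  0.00000000e+00,
         1.00000000e+00]])}
top {'fx': 389.5971840797959, 'fy': 389.5971840797959, 'cx': 323.03719348420265, 'cy': 195.03403598271584, 'world_from_camera': array([[-0.00121708, -0.9921335 ,  0.12517844,  0.45369364],
       [-0.99999562,  0.00154501,  0.00252262,  0.05210724],
       [-0.00269618, -0.12517482, -0.99213104,  1.06558131],
       [ 0.        ,  0.        ,  0.        ,  1.        ]])}
```

View pics/scene0.png

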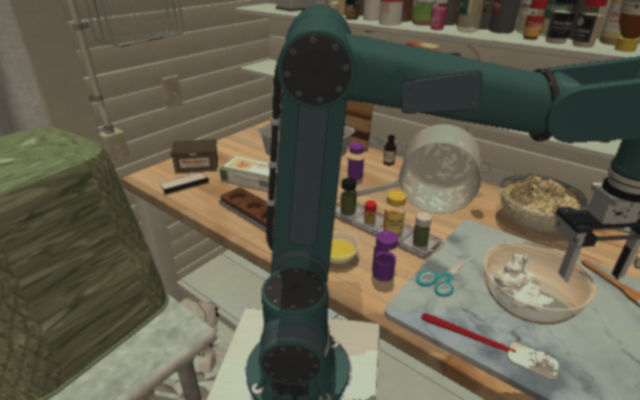

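View pics/top0.png

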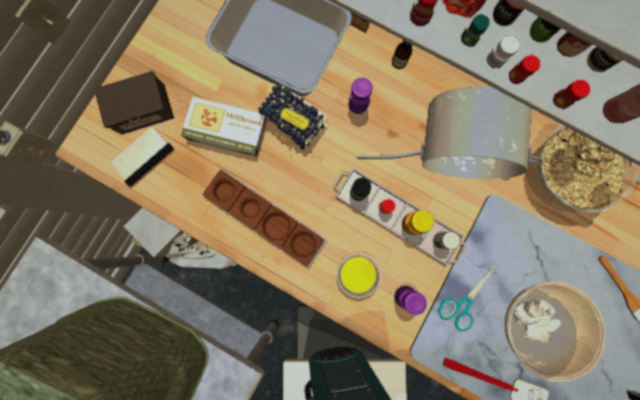

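The top view shows the carrier row with black (360,187), red (387,206), yellow (418,221) and grey (446,241) caps, and the rack blocks from (224,190) to (303,242). The look-alikes are the two purple-capped jars at (360,95) and (410,299). I'll enlarge the crops to confirm.

Run:
```python
import cv2,numpy as np
p=cv2.imread("pics/top0.png")
a=cv2.resize(p[160:275,195:330],None,fx=4,fy=4,interpolation=cv2.INTER_CUBIC)
cv2.imwrite("pics/rack0.png",a)
a=cv2.resize(p[160:320,325:470],None,fx=3.7,fy=3.7,interpolation=cv2.INTER_CUBIC)
cv2.imwrite("pics/carr0.png",a)
```

```text
(no output)
```

View pics/rack0.png

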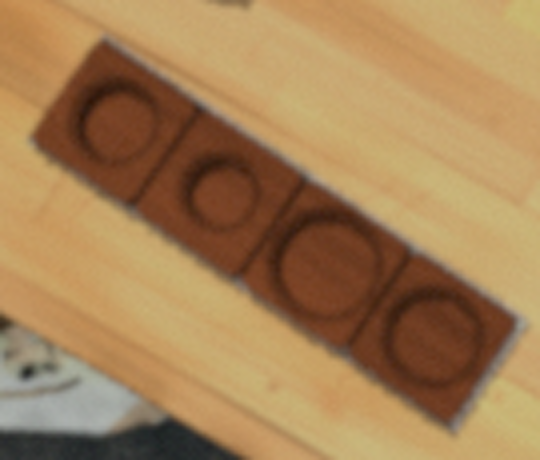

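View pics/carr0.png

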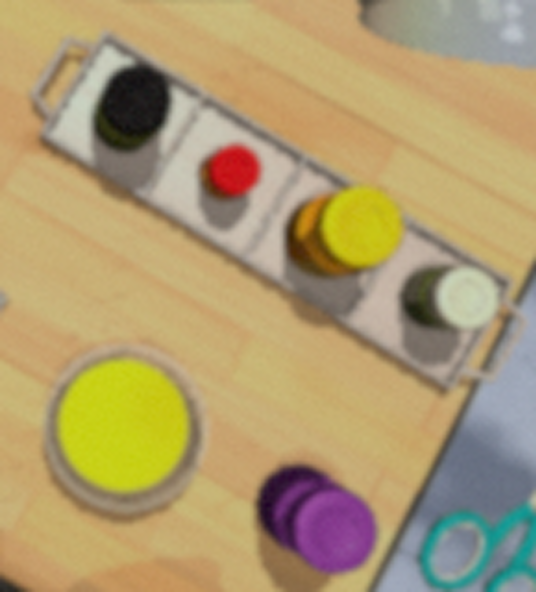

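Bores left to right read as 50, 44, 66, 57 (rim widths in the crop ≈ 88, 74, 112, 100 px). The jars are black=large, red=small, yellow=extra large (the purple ones are decoys) and grey/white=medium. Next I'll get metric positions from depth.

```bash
cat > h.py <<'E'
import numpy as np,cv2
def cloud(d,c):
    v,u=np.mgrid[0:d.shape[0],0:d.shape[1]]
    P=np.stack([(u-c["cx"])/c["fx"]*d,(v-c["cy"])/c["fy"]*d,d],-1)
    T=c["world_from_camera"]
    W=P@T[:3,:3].T+T[:3,3]; W[d<=0]=np.nan
    return W
def px2w(u,v,z,c):
    T=c["world_from_camera"]; r=T[:3,:3]@np.array([(u-c["cx"])/c["fx"],(v-c["cy"])/c["fy"],1])
    return T[:3,3]+r*(z-T[2,3])/r[2]
def w2px(p,c):
    T=c["world_from_camera"]; q=T[:3,:3].T@(np.array(p)-T[:3,3])
    return q[0]/q[2]*c["fx"]+c["cx"],q[1]/q[2]*c["fy"]+c["cy"]
E
python3 - <<'E'
from h import *
from bench import robot
c=robot.camera_params("top");d=np.load("pics/top0d.npy");W=cloud(d,c)
img=cv2.imread("pics/top0.png")
def reg(n,u0,u1,v0,v1,z0,z1):
    S=W[v0:v1,u0:u1].reshape(-1,3);m=(S[:,2]>z0)&(S[:,2]<z1);S=S[m]
    print(n,len(S),"med",np.round(np.nanmedian(S,0),4),"mid",np.round((S.min(0)+S.max(0))/2,4),"ext",np.round(np.ptp(S,0),4))
    return S
S=W[100:130,170:230].reshape(-1,3)
for n,(u,v) in dict(table=(330,260),b1=(205,190),black=(360,187),red=(387,206),yel=(418,221),grey=(447,240),bowl=(358,275),pur=(413,300),pur2=(361,88),handle=(390,157),pot=(470,100),potedge=(440,170)).items():print(n,np.round(W[v,u],4))
b=reg("blocks",195,335,160,275,0.026,0.04)
r=cv2.minAreaRect((b[:,:2]*1000).astype(np.float32));print(r,cv2.boxPoints(r))
for n,(u,v,t) in dict(black=(360,187,.119),red=(387,206,.073),yel=(418,221,.132),grey=(447,240,.099),pur=(412,300,.125)).items():
    S=reg(n,u-17,u+17,v-17,v+17,t-.008,t+.008)
    print(cv2.minEnclosingCircle((S[:,:2]*1000).astype(np.float32)))
bw=reg("bowl",330,385,245,302,.03,.06);print(cv2.minEnclosingCircle((bw[:,:2]*1000).astype(np.float32)))
E
```

```text
table [0.4114 0.0363 0.0021]
b1 [0.5983 0.3713 0.0314]
black [ 0.593  -0.0364  0.1178]
red [ 0.5504 -0.1089  0.0731]
yel [ 0.5086 -0.1733  0.1299]
grey [ 0.4636 -0.2507  0.0987]
bowl [ 0.3735 -0.0366  0.026 ]
pur [ 0.3227 -0.1576  0.1213]
pur2 [ 0.8445 -0.0416  0.124 ]
handle [ 0.6817 -0.1221  0.0579]
pot [ 0.7716 -0.273   0.2311]
potedge [ 0.6553 -0.2663  0.0126]
blocks 2599 med [0.5337 0.2261 0.0319] mid [0.5262 0.2006 0.0324] ext [0.2531 0.3509 0.0128]
((580.8629150390625, 177.56771850585938), (341.9028625488281, 217.3798065185547), 56.08698272705078) [[395.28314   96.339355]
 [575.68353  -24.944153]
 [766.4427   258.79608 ]
 [586.0423   380.0796  ]]
black 290 med [ 0.5929 -0.0411  0.1192] mid [ 0.5931 -0.0413  0.1181] ext [0.0454 0.0448 0.0119]
((593.3413696289062, -41.34203338623047), 23.513486862182617)
red 163 med [ 0.5504 -0.113   0.073 ] mid [ 0.5586 -0.0981  0.0714] ext [0.0514 0.0636 0.0128]
((563.6746826171875, -98.09773254394531), 37.91248321533203)
yel 404 med [ 0.5084 -0.1842  0.1318] mid [ 0.5086 -0.1852  0.1302] ext [0.0528 0.0534 0.0124]
((508.40386962890625, -185.11097717285156), 27.149635314941406)
grey 248 med [ 0.4611 -0.26    0.0985] mid [ 0.4624 -0.2602  0.0975] ext [0.0417 0.0405 0.0128]
((462.3479309082031, -261.17559814453125), 21.347896575927734)
pur 425 med [ 0.316  -0.1618  0.1248] mid [ 0.315  -0.1616  0.124 ] ext [0.0531 0.0512 0.0139]
((315.02410888671875, -162.75830078125), 26.84759521484375)
bowl 441 med [ 0.3667 -0.0431  0.0419] mid [ 0.3738 -0.0379  0.0392] ext [0.1143 0.1138 0.0182]
((373.7139892578125, -37.77519607543945), 57.985538482666016)
```

Run:
```python
from h import *
from bench import robot
c=robot.camera_params("top");d=np.load("pics/top0d.npy");W=cloud(d,c)
m=((W[...,2]>.022)&(W[...,2]<.045)).astype(np.uint8);m[:155]=0;m[280:]=0;m[:,:190]=0;m[:,335:]=0
m=cv2.morphologyEx(m,cv2.MORPH_CLOSE,np.ones((3,3)));m=cv2.morphologyEx(m,cv2.MORPH_OPEN,np.ones((5,5)))
cs,_=cv2.findContours(m,cv2.RETR_EXTERNAL,cv2.CHAIN_APPROX_NONE);k=max(cs,key=cv2.contourArea)
Q=np.array([px2w(u,v,.032,c)[:2] for u,v in k[:,0]])*1000
r=cv2.minAreaRect(Q.astype(np.float32));print(r);bx=cv2.boxPoints(r);print(bx)
ctr=np.array(r[0])/1000
# floor points of bores
f=(W[...,2]<.02)&(W[...,2]>.0)
S0=None
import math
e=[bx[1]-bx[0],bx[2]-bx[1]];e=max(e,key=np.linalg.norm);y=e/np.linalg.norm(e);y=y if y[1]>0 else -y
print("row dir",y,"yaw",math.degrees(math.atan2(-y[0],y[1])))
for i,n in zip((1.5,.5,-.5,-1.5),("50","44","66","57")):
    p=ctr+y*.086*i
    S=W.reshape(-1,3);rr=np.hypot(*(S[:,:2]-p).T);S=S[(rr<.036)]
    fl=S[(S[:,2]<.016)]
    cc=cv2.minEnclosingCircle((fl[:,:2]*1000).astype(np.float32))
    print(n,np.round(p,4),"px",np.round(w2px([*p,.032],c),1),"floor med",np.round(np.median(fl,0),4),len(fl),cc)
J=np.array([[.593,-.041],[.5504,-.113],[.5085,-.185],[.462,-.2606]]);v=J[0]-J[3];print("carrier yaw",math.degrees(math.atan2(-v[0],v[1])))
```

```text
((563.7669677734375, 271.55078125), (203.74147033691406, 83.79875183105469), 56.14160919189453)
[[472.21655 210.29948]
 [541.80444 163.61168]
 [655.3174  332.80206]
 [585.7295  379.48987]]
row dir [0.55714214 0.83041716] yaw -33.85838677041207
50 [0.6356 0.3787] px [202.7 176.2] floor med [0.6415 0.3851 0.0008] 404 ((636.06689453125, 379.02880859375), 35.90411376953125)
44 [0.5877 0.3073] px [228.7 193.8] floor med [0.5957 0.3208 0.0108] 208 ((598.108154296875, 323.6260986328125), 24.895206451416016)
66 [0.5398 0.2358] px [255.  211.7] floor med [0.5488 0.2507 0.0106] 178 ((538.7803955078125, 236.66136169433594), 35.52787780761719)
57 [0.4919 0.1644] px [281.6 229.7] floor med [0.4973 0.1737 0.0104] 339 ((493.2293395996094, 167.2786407470703), 34.28239059448242)
carrier yaw -30.817731387376252
```

Run:
```python
from h import *
from bench import robot
import math
c=robot.camera_params("top");d=np.load("pics/top0d.npy");W=cloud(d,c)
m=((W[...,2]>.025)&(W[...,2]<.045)).astype(np.uint8);m[:155]=0;m[280:]=0;m[:,:190]=0;m[:,335:]=0
n,l,s,_=cv2.connectedComponentsWithStats(m);print(s)
keep=[i for i in range(1,n) if s[i,4]>100]
P=W[np.isin(l,keep)];print(len(P))
r=cv2.minAreaRect((P[:,:2]*1000).astype(np.float32));print(r);bx=cv2.boxPoints(r)
ctr=np.array(r[0])/1000
e=[bx[1]-bx[0],bx[2]-bx[1]];e=max(e,key=np.linalg.norm);y=e/np.linalg.norm(e);y=y if y[1]>0 else -y
print("row dir",y,"yaw",math.degrees(math.atan2(-y[0],y[1])))
img=cv2.imread("pics/top0.png");v=cv2.resize(img[160:275,195:330],None,fx=5,fy=5,interpolation=cv2.INTER_CUBIC)
for i,nm,D,d0 in zip((1.5,.5,-.5,-1.5),("50","44","66","57"),(.0625,.056,.078,.0695),(.0505,.044,.066,.0575)):
    p=ctr+y*.086*i
    S=W.reshape(-1,3);rr=np.hypot(*(S[:,:2]-p).T);S=S[(rr<.040)&(S[:,2]<.018)&(S[:,2]>.004)]
    print(nm,np.round(p,4),"floor mid",np.round((S.min(0)+S.max(0))/2,4),np.round(np.ptp(S,0),4))
    for R,z,col in((D/2,.032,(0,255,0)),(d0/2,.026,(255,255,0))):
        q=[w2px([p[0]+R*math.cos(a),p[1]+R*math.sin(a),z],c) for a in np.linspace(0,6.28,60)]
        q=(np.array(q)-[195,160]+.5)*5
        cv2.polylines(v,[q.astype(int)],True,col,1)
cv2.imwrite("pics/rack1.png",v)
```

```text
[[     0      0    640    400 253359]
 [   253    155      3      1      3]
 [   203    170    122     96   2636]
 [   334    185      1      2      2]]
2636
((525.5357055664062, 214.76431274414062), (341.9028625488281, 84.04281616210938), 56.08698272705078)
row dir [0.5579336 0.8298856] yaw -33.91301361571948
50 [0.5975 0.3218] floor mid [0.5991 0.3238 0.0118] [0.0463 0.0467 0.0119]
44 [0.5495 0.2504] floor mid [0.5503 0.252  0.0115] [0.0413 0.0415 0.0127]
66 [0.5015 0.1791] floor mid [0.5015 0.1807 0.0109] [0.0622 0.0627 0.0114]
57 [0.4536 0.1077] floor mid [0.453  0.1075 0.0115] [0.0561 0.0567 0.0111]
```

View pics/rack1.png

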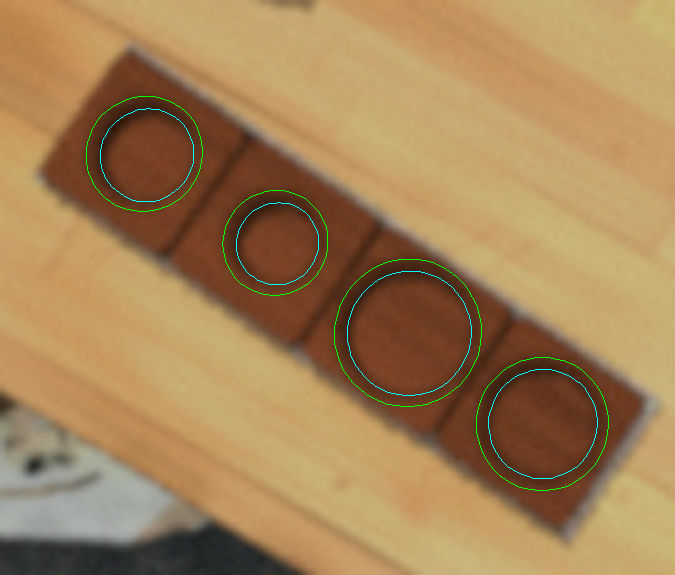

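Block centres agree with the bore floors (floor extents 46, 41, 62, 56 mm confirm the order). I'll grip across the row (tool yaw 59° at the carrier, 56° at the rack) and take the grey-capped medium jar first. The first call raises and turns the tool, then starts towards it.

```bash
cat > go.py <<'E'
# work out remaining move in tool units: go.py x y z yawdeg
import sys,math
from h import *
from bench import robot
from scipy.spatial.transform import Rotation as Ro
o=robot.get_obs();t=np.array([float(a) for a in sys.argv[1:4]])
R=Ro.from_euler("xyz",o["ee_rot"]).as_matrix()
yaw=o["ee_rot"][2];ty=math.radians(float(sys.argv[4]))
dy=(yaw-ty+math.pi)%(2*math.pi)-math.pi
s=R.T@(t-o["tool_pos"])/.2
print("t",round(o["time"],2),"pos",np.round(o["tool_pos"],4),"rpy",np.round(np.degrees(o["ee_rot"]),2),"w",round(o["width"],4),"F",np.round(o["wrist_force"],1))
Rt=Ro.from_euler("xyz",[math.pi,0,ty]).as_matrix();s2=Rt.T@(t-o["tool_pos"])/.2
print("turn",round(dy/(math.pi/2),4),"shift now-axes",np.round(s,4),"after-turn axes",np.round(s2,4))
E
python3 -m crank '[[0,0,-0.1,-0.1],[0,0,-0.1,-0.1],[0,0,-0.1,-0.1],[0,0,0,-0.1],[0,0,0,-0.1],[0.26,0.09,0,0],[0.26,0.09,0,0],[0.26,0.09,0,0],[0.26,0.09,0,0],[0,0,0,0]]' -1; python3 go.py .462 -.2606 .2 59.2
```

```text
time: 1.35
tool_pos: [0.302, -0.3917, 0.2524]
ee_rot: [-3.142, -0.001, 1.03]
wrist_force: [-1.2, -1.0, 0.3]
width: 0.0939
t 1.35 pos [ 0.302  -0.3917  0.2524] rpy [-1.800e+02 -5.000e-02  5.903e+01] w 0.0939 F [-1.2 -1.   0.3]
turn -0.0019 shift now-axes [0.9738 0.3487 0.2627] after-turn axes [0.973  0.3516 0.2619]
```

```bash
python3 -m crank '[[0.2,0.07,0,0],[0.2,0.07,0,0],[0.2,0.07,0.05,0],[0.2,0.07,0.1,0],[0.173,0.07,0.1,0],[0,0,0,0],[0,0,0,0],[0,0,0,0],[0,0,0,0],[0,0,0,0]]'; python3 go.py .462 -.2606 .046 59.2
python3 - <<'E'
from h import *
from bench import robot
p,d=robot.snapshot("wrist");c=robot.camera_params("wrist");cv2.imwrite("pics/w1.png",p[:,:,::-1])
print(w2px([.462,-.2606,.099],c)); np.save("pics/w1d.npy",d)
print(c["world_from_camera"])
p,d=robot.snapshot("top");cv2.imwrite("pics/t1.png",p[:,:,::-1])
E
```

```text
time: 2.6
tool_pos: [0.4604, -0.2649, 0.2031]
ee_rot: [3.141, 0.0, 1.023]
wrist_force: [-0.5, 0.1, 0.6]
width: 0.0942
t 2.6 pos [ 0.4604 -0.2649  0.2031] rpy [1.7994e+02 1.0000e-02 5.8620e+01] w 0.0942 F [-0.5  0.1  0.6]
turn -0.0064 shift now-axes [ 0.0225 -0.0051  0.7855] after-turn axes [ 0.0224 -0.0041  0.7855]
(np.float64(320.0706924522451), np.float64(191.8863509083782))
[[ 0.85421047 -0.50257772 -0.13319203  0.49931385]
 [-0.51992461 -0.82486457 -0.22198388 -0.19906969]
 [ 0.00169876  0.25887077 -0.96591047  0.39610749]
 [ 0.          0.          0.          1.        ]]
```

View pics/w1.png

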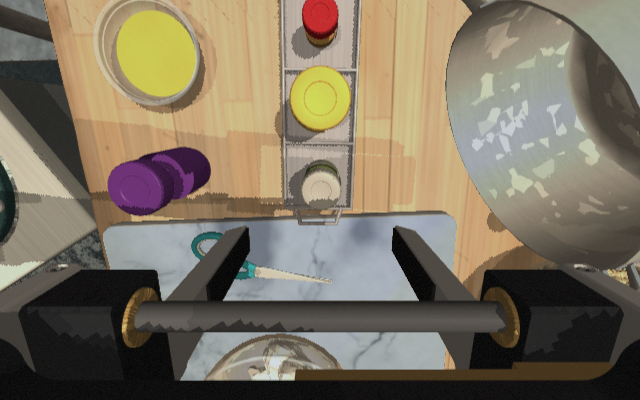

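View pics/t1.png

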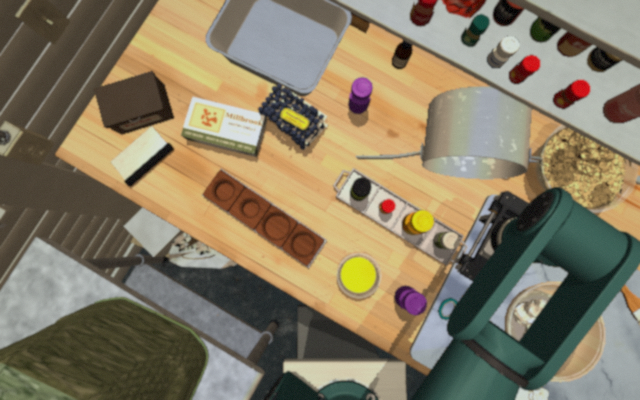

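The wrist view shows the grey cap at (322,187), with a predicted position of (320,192), yellow at (320,98) and red at (320,18). I'll refine the jar positions from this nearer view.

Run:
```python
from h import *
from bench import robot
c=robot.camera_params("wrist");d=np.load("pics/w1d.npy");W=cloud(d,c)
for n,(u,v,t) in dict(red=(320,18,.073),yel=(320,98,.132),grey=(322,187,.099)).items():
    S=W[max(0,v-35):v+35,u-35:u+35].reshape(-1,3);S=S[abs(S[:,2]-t)<.006]
    print(n,np.round(np.median(S,0),4),cv2.minEnclosingCircle((S[:,:2]*1000).astype(np.float32)))
S=W[150:180,400:440].reshape(-1,3);print("table z",np.median(S[:,2]))
```

```text
red [ 0.5504 -0.1136  0.0732] ((551.9902954101562, -111.48892211914062), 18.406734466552734)
yel [ 0.5094 -0.1821  0.1323] ((509.2054748535156, -182.66452026367188), 26.949357986450195)
grey [ 0.4641 -0.2581  0.0991] ((463.6979064941406, -259.1748046875), 21.371318817138672)
table z nan
```

```bash
python3 -m crank '[[0.028,0,0,-0.006],[0,0,0.1,0],[0,0,0.15,0],[0,0,0.15,0],[0,0,0.15,0],[0,0,0.1,0],[0,0,0.08,0],[0,0,0.04,0],[0,0,0,0],[0,0,0,0]]'; python3 go.py .463 -.260 .046 59.2
```

```text
time: 3.95
tool_pos: [0.4642, -0.2599, 0.0496]
ee_rot: [3.14, 0.0, 1.034]
wrist_force: [0.3, 0.0, 0.4]
width: 0.0942
t 3.95 pos [ 0.4642 -0.2599  0.0496] rpy [1.7989e+02 1.0000e-02 5.9230e+01] w 0.0942 F [0.3 0.  0.4]
turn 0.0003 shift now-axes [-0.0034 -0.0051  0.0179] after-turn axes [-0.0034 -0.0051  0.0179]
```

```bash
python3 -m crank '[[0,0,0,0],[0,0,0,0],[0,0,0,0],[0,0,0,0],[0,0,0,0],[0,0,0,0],[0,0,0,0],[0,0,0,0],[0,0,0,0],[0,0,0,0]]' 1; python3 go.py .5975 .3218 .19 56.1
```

```text
time: 5.2
tool_pos: [0.4636, -0.2595, 0.0485]
ee_rot: [-3.142, 0.0, 1.034]
wrist_force: [0.3, 0.3, 0.1]
width: 0.0436
t 5.2 pos [ 0.4636 -0.2595  0.0485] rpy [-180.      0.     59.22] w 0.0436 F [0.3 0.3 0.1]
turn 0.0347 shift now-axes [ 2.8398 -0.9119 -0.7074] after-turn axes [ 2.7859 -1.0652 -0.7073]
```

Gripped at width 43.6 mm. I'll lift it straight up and carry it above the other jars.

```bash
python3 -m crank '[[0,0,-0.05,0],[0,0,-0.15,0],[0,0,-0.2,0],[0,0,-0.2,0],[0,0,-0.15,0],[0,0,0,0.035],[0.1,-0.04,0,0],[0.2,-0.08,0,0],[0.2,-0.08,0,0],[0.2,-0.08,0,0]]'; python3 go.py .5975 .3218 .19 56.1
```

```text
time: 6.45
tool_pos: [0.4954, -0.1109, 0.1994]
ee_rot: [3.141, -0.0, 0.978]
wrist_force: [-0.6, -0.5, -1.6]
width: 0.0442
t 6.45 pos [ 0.4954 -0.1109  0.1994] rpy [ 1.7994e+02 -2.0000e-02  5.6050e+01] w 0.0442 F [-0.6 -0.5 -1.6]
turn -0.0006 shift now-axes [ 2.0795 -0.7848  0.0467] after-turn axes [ 2.0802 -0.7829  0.0469]
```

```bash
python3 -m crank '[[0.23,-0.087,0,0],[0.24,-0.09,0,0],[0.24,-0.09,0,0],[0.24,-0.09,0,0],[0.24,-0.09,0,0],[0.24,-0.09,0,0],[0.24,-0.09,0,0],[0.24,-0.09,0,0],[0.13,-0.05,0,0],[0.046,-0.018,0,0]]'; python3 -m crank '[[0,0,0.1,0],[0,0,0.1,0],[0,0,0.1,0],[0,0,0.05,0],[0,0,0,0],[0,0,0,0],[0,0,0,0],[0,0,0,0],[0,0,0,0],[0,0,0,0]]'; python3 go.py .598 .322 .0515 56.1
python3 - <<'E'
from h import *
from bench import robot
p,d=robot.snapshot("wrist");cv2.imwrite("pics/w2.png",p[:,:,::-1])
c=robot.camera_params("wrist");W=cloud(d,c)
np.savez("pics/w2.npz",d=d,T=c["world_from_camera"])
E
```

```text
time: 7.7
tool_pos: [0.5976, 0.3233, 0.1984]
ee_rot: [-3.141, 0.001, 0.981]
wrist_force: [-1.5, -0.3, -1.3]
width: 0.0439
time: 8.95
tool_pos: [0.5978, 0.3217, 0.1286]
ee_rot: [3.141, 0.0, 0.979]
wrist_force: [0.5, -0.3, -1.0]
width: 0.0438
t 8.95 pos [0.5978 0.3217 0.1286] rpy [179.99   0.    56.07] w 0.0438 F [ 0.5 -0.3 -1. ]
turn -0.0003 shift now-axes [ 1.500e-03 -1.000e-04  3.853e-01] after-turn axes [ 1.500e-03 -1.000e-04  3.853e-01]
```

View pics/w2.png

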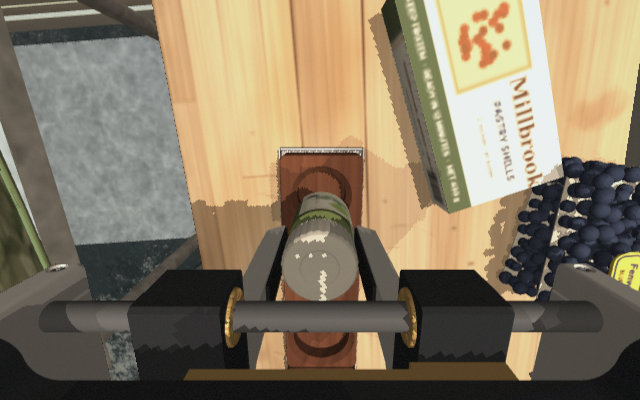

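Run:
```python
from h import *
from bench import robot
import math
c=robot.camera_params("wrist");d=np.load("pics/w2.npz")["d"];W=cloud(d,c)
print("box",np.round(W[100,480],3),"berry",np.round(W[200,560],3))
y=np.array([.5579,.8299]);n=np.array([.8299,-.5579]);o=np.array([.5975,.3218])
S=W[148:260,270:375].reshape(-1,3);S=S[abs(S[:,2]-.032)<.004]
q=np.stack([(S[:,:2]-o)@y,(S[:,:2]-o)@n],1)
print("rel block50 along max",np.percentile(q[:,0],[95,99,100]),"across",np.percentile(q[:,1],[0,1,99,100]))
f=W[148:260,270:375].reshape(-1,3);f=f[(f[:,2]<.014)&(f[:,2]>.006)];q=np.stack([(f[:,:2]-o)@y,(f[:,:2]-o)@n],1);q=q[(abs(q)<.035).all(1)];print(len(q),q.min(0),q.max(0))
# jar cap
t=.1286-.0415+.092
S=W[180:310,270:370].reshape(-1,3);S=S[abs(S[:,2]-t)<.006];print("cap",np.round(np.median(S,0),4),cv2.minEnclosingCircle((S[:,:2]*1000).astype(np.float32)))
```

```text
box [0.768 0.321 0.047] berry [0.789 0.197 0.054]
rel block50 along max [0.04288947 0.04449803 0.04475885] across [-0.0417361  -0.04115524  0.04168085  0.04235151]
907 [-0.00930184 -0.02483629] [0.02443513 0.02549736]
cap [0.5979 0.3242 0.1795] ((600.5615844726562, 327.96038818359375), 27.215627670288086)
```

The medium jar hangs upright over its bore. The wrist view has the bore within 1 mm of the target, so I'll lower it.

```bash
python3 -m crank '[[0,0,0.07,0],[0,0,0.08,0],[0,0,0.07,0],[0,0,0.05,0],[0,0,0.04,0],[0,0,0.03,0],[0,0,0.02,0],[0,0,0.01,0],[0,0,0,0],[0,0,0,0]]'; python3 go.py .598 .322 .0515 56.1
```

```text
time: 10.25
tool_pos: [0.5979, 0.3218, 0.0548]
ee_rot: [3.141, -0.0, 0.979]
wrist_force: [0.6, 1.2, -1.1]
width: 0.0434
t 10.25 pos [0.5979 0.3218 0.0548] rpy [ 1.7999e+02 -2.0000e-02  5.6070e+01] w 0.0434 F [ 0.6  1.2 -1.1]
turn -0.0003 shift now-axes [ 0.0009 -0.0003  0.0166] after-turn axes [ 0.0009 -0.0003  0.0166]
```

```bash
python3 -m crank '[[0,0,0.006,0],[0,0,0.006,0],[0,0,0.004,0],[0,0,0.002,0],[0,0,0,0],[0,0,0,0],[0,0,0,0],[0,0,0,0],[0,0,0,0],[0,0,0,0]]'; python3 go.py .598 .322 .0515 56.1
```

```text
time: 11.5
tool_pos: [0.598, 0.3218, 0.0515]
ee_rot: [3.141, -0.001, 0.979]
wrist_force: [-0.6, -0.2, 4.9]
width: 0.0438
t 11.5 pos [0.598  0.3218 0.0515] rpy [ 1.7998e+02 -3.0000e-02  5.6070e+01] w 0.0438 F [-0.6 -0.2  4.9]
turn -0.0003 shift now-axes [ 0.0006 -0.0006  0.0002] after-turn axes [ 0.0006 -0.0006  0.0002]
```

Floor contact felt (+5 N). I'll release it and back off upward.

```bash
python3 -m crank '[[0,0,0,0],[0,0,0,0],[0,0,0,0],[0,0,0,0],[0,0,0,0],[0,0,0,0],[0,0,0,0],[0,0,-0.05,0],[0,0,-0.1,0],[0,0,-0.2,0]]' -1;  python3 -m crank '[[0,0,-0.3,0],[0,0,-0.1,0],[0,0,0,0],[0,0,0,0],[0,0,0,0],[0,0,0,0],[0,0,0,0],[0,0,0,0],[0,0,0,0],[0,0,0,0]]'; python3 go.py .5085 -.184 .20 59.2
python3 - <<'E'
from h import *
from bench import robot
p,d=robot.snapshot("wrist");cv2.imwrite("pics/w3.png",p[:,:,::-1]);W=cloud(d,robot.camera_params("wrist"))
v,u=np.where(abs(W[...,2]-.102)<.005);S=W[v,u];k=np.hypot(S[:,0]-.598,S[:,1]-.322)<.05;S=S[k];print(len(S),np.median(S,0),cv2.minEnclosingCircle((S[:,:2]*1000).astype(np.float32)))
E
```

```text
time: 12.75
tool_pos: [0.597, 0.3213, 0.121]
ee_rot: [-3.14, 0.003, 0.979]
wrist_force: [0.6, -0.5, -0.5]
width: 0.0938
time: 14.0
tool_pos: [0.5979, 0.3217, 0.201]
ee_rot: [3.141, -0.0, 0.979]
wrist_force: [-0.2, -0.3, -0.2]
width: 0.0938
t 14.0 pos [0.5979 0.3217 0.201 ] rpy [179.99  -0.    56.07] w 0.0938 F [-0.2 -0.3 -0.2]
turn -0.0348 shift now-axes [-2.3475  1.0405  0.0051] after-turn axes [-2.4008  0.9109  0.0051]
1270 [0.59836417 0.32328862 0.1023987 ] ((597.7220458984375, 322.28936767578125), 21.410202026367188)
```

View pics/w3.png

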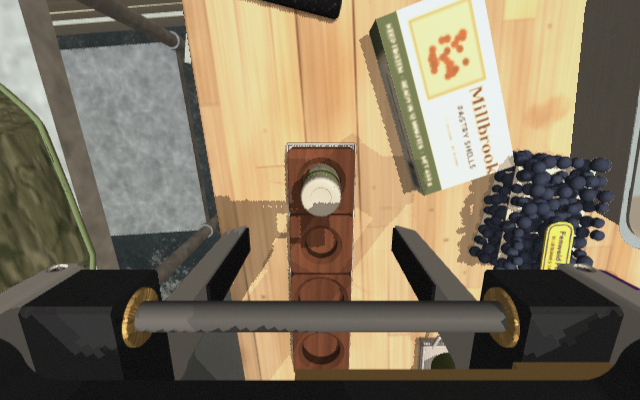

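The medium jar is seated (cap top at 102.4 mm, upright in the far block near (322,190)). Next is the extra-large jar with the yellow cap in the carrier, not one of the purple look-alikes.

```bash
python3 -m crank '[[-0.2,0.07,0,-0.035],[-0.26,0.099,0,0],[-0.26,0.099,0,0],[-0.26,0.099,0,0],[-0.26,0.099,0,0],[-0.26,0.099,0,0],[-0.26,0.099,0,0],[-0.26,0.099,0,0],[-0.24,0.09,0,0],[-0.1,0.05,0,0]]'; python3 -m crank '[[-0.04,0.01,0,0],[0,0,0,0],[0,0,0,0],[0,0,0,0],[0,0,0,0],[0,0,0,0],[0,0,0,0],[0,0,0,0],[0,0,0,0],[0,0,0,0]]'; python3 go.py .5088 -.184 .067 59.2
```

```text
time: 15.3
tool_pos: [0.5084, -0.1783, 0.2012]
ee_rot: [3.141, 0.001, 1.03]
wrist_force: [0.2, -0.2, -0.4]
width: 0.0942
time: 16.55
tool_pos: [0.5068, -0.1836, 0.2009]
ee_rot: [-3.142, 0.0, 1.034]
wrist_force: [-0.2, 0.1, -0.4]
width: 0.0939
t 16.55 pos [ 0.5068 -0.1836  0.2009] rpy [-180.      0.     59.22] w 0.0939 F [-0.2  0.1 -0.4]
turn 0.0002 shift now-axes [0.0035 0.0095 0.6697] after-turn axes [0.0034 0.0095 0.6697]
```

```bash
python3 -m crank '[[0.003,0.009,0.05,0],[0,0,0.1,0],[0,0,0.12,0],[0,0,0.12,0],[0,0,0.12,0],[0,0,0.09,0],[0,0,0.05,0],[0,0,0.02,0],[0,0,0,0],[0,0,0,0]]'; python3 go.py .5088 -.184 .067 59.2;  python3 -m crank '[[0,0,0,0],[0,0,0,0],[0,0,0,0],[0,0,0,0],[0,0,0,0],[0,0,0,0],[0,0,0,0],[0,0,0,0],[0,0,0,0],[0,0,0,0]]' 1; python3 go.py .5015 .179 .20 56.1
```

```text
time: 17.8
tool_pos: [0.5093, -0.1843, 0.068]
ee_rot: [3.14, -0.0, 1.034]
wrist_force: [-0.1, 0.2, -0.1]
width: 0.0942
t 17.8 pos [ 0.5093 -0.1843  0.068 ] rpy [179.89  -0.    59.22] w 0.0942 F [-0.1  0.2 -0.1]
turn 0.0003 shift now-axes [-0.     -0.0031  0.0048] after-turn axes [-0.     -0.0031  0.0048]
time: 19.05
tool_pos: [0.5087, -0.184, 0.067]
ee_rot: [3.142, 0.0, 1.034]
wrist_force: [-1.1, -0.6, 0.6]
width: 0.059
t 19.05 pos [ 0.5087 -0.184   0.067 ] rpy [1.800e+02 1.000e-02 5.922e+01] w 0.059 F [-1.1 -0.6  0.6]
turn 0.0347 shift now-axes [ 1.541  -0.9597 -0.6652] after-turn axes [ 1.4866 -1.0422 -0.665 ]
```

```bash
python3 -m crank '[[0,0,-0.05,0],[0,0,-0.15,0],[0,0,-0.2,0],[0,0,-0.2,0],[0,0,-0.115,0],[0,0,0,0.035],[0.09,-0.06,0,0],[0.18,-0.126,0,0],[0.18,-0.126,0,0],[0.18,-0.126,0,0]]'; python3 -m crank '[[0.18,-0.126,0,0],[0.18,-0.126,0,0],[0.18,-0.126,0,0],[0.18,-0.126,0,0],[0.1,-0.07,0,0],[0.037,-0.03,0,0],[0,0,0.1,0],[0,0,0.1,0],[0,0,0,0],[0,0,0,0]]'; python3 go.py .5015 .1795 .070 56.1
python3 - <<'E'
from h import *
from bench import robot
p,d=robot.snapshot("wrist");cv2.imwrite("pics/w4.png",p[:,:,::-1])
p,d=robot.snapshot("top");cv2.imwrite("pics/t4.png",p[150:330,180:480,::-1].repeat(2,0).repeat(2,1))
E
```

```text
time: 20.3
tool_pos: [0.5054, -0.0278, 0.2094]
ee_rot: [-3.14, -0.0, 0.98]
wrist_force: [-0.2, -0.1, -2.0]
width: 0.0591
time: 21.55
tool_pos: [0.5019, 0.1789, 0.1707]
ee_rot: [3.141, -0.0, 0.978]
wrist_force: [-0.5, 0.0, -0.3]
width: 0.0588
t 21.55 pos [0.5019 0.1789 0.1707] rpy [ 1.7996e+02 -3.0000e-02  5.6060e+01] w 0.0588 F [-0.5  0.  -0.3]
turn -0.0005 shift now-axes [ 0.001  -0.0037  0.5034] after-turn axes [ 0.0012 -0.0034  0.5034]
```

View pics/w4.png

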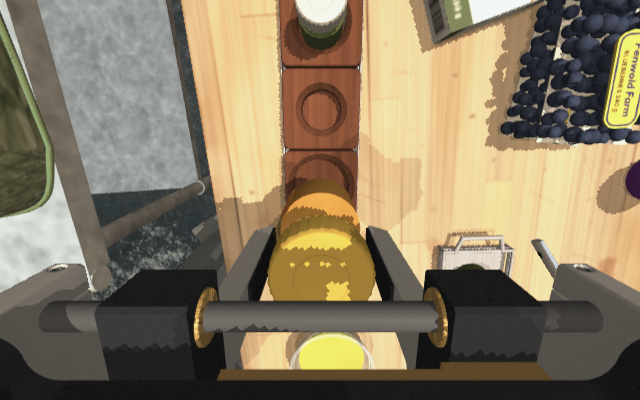

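View pics/t4.png

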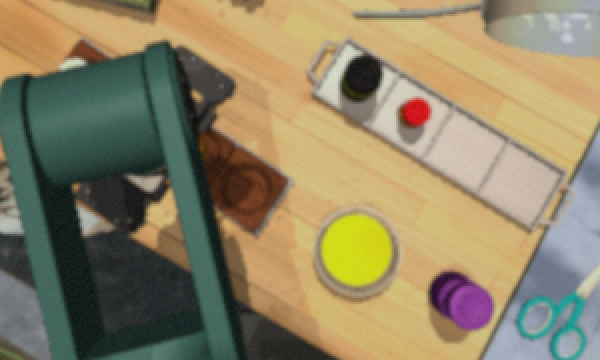

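The yellow-capped jar is held upright over the 66 bore (medium jar seated at (320,10), empty 44 bore at (320,108)). Lowering.

```bash
python3 -m crank '[[0.001,-0.003,0.08,0],[0,0,0.1,0],[0,0,0.1,0],[0,0,0.08,0],[0,0,0.05,0],[0,0,0.03,0],[0,0,0.02,0],[0,0,0.01,0],[0,0,0.01,0],[0,0,0,0]]'; python3 -m crank '[[0,0,0.006,0],[0,0,0.006,0],[0,0,0.005,0],[0,0,0.003,0],[0,0,0.003,0],[0,0,0,0],[0,0,0,0],[0,0,0,0],[0,0,0,0],[0,0,0,0]]'; python3 go.py .5015 .1795 .070 56.1
```

```text
time: 22.9
tool_pos: [0.5014, 0.1796, 0.074]
ee_rot: [3.141, -0.0, 0.979]
wrist_force: [-0.0, 0.4, -1.3]
width: 0.0591
time: 24.15
tool_pos: [0.5015, 0.1797, 0.07]
ee_rot: [3.141, -0.0, 0.979]
wrist_force: [-2.5, 0.0, 5.0]
width: 0.0593
t 24.15 pos [0.5015 0.1797 0.07  ] rpy [ 1.7999e+02 -2.0000e-02  5.6080e+01] w 0.0593 F [-2.5  0.   5. ]
turn -0.0003 shift now-axes [-0.0007  0.0007 -0.0002] after-turn axes [-0.0007  0.0007 -0.0002]
```

```bash
python3 -m crank '[[0,0,0,0],[0,0,0,0],[0,0,0,0],[0,0,0,0],[0,0,0,0],[0,0,0,0],[0,0,-0.05,0],[0,0,-0.15,0],[0,0,-0.25,0],[0,0,-0.25,0]]' -1;  python3 -m crank '[[0,0,-0.05,0],[0,0,0,-0.035],[0,0,0,0],[0,0,0,0],[0,0,0,0],[0,0,0,0],[0,0,0,0],[0,0,0,0],[0,0,0,0],[0,0,0,0]]'; python3 go.py .593 -.0405 .21 59.2
python3 - <<'E'
from h import *
from bench import robot
p,d=robot.snapshot("wrist");cv2.imwrite("pics/w5.png",p[:,:,::-1]);W=cloud(d,robot.camera_params("wrist"))
v,u=np.where(abs(W[...,2]-.135)<.005);S=W[v,u];k=np.hypot(S[:,0]-.5015,S[:,1]-.18)<.05;S=S[k];print(len(S),np.median(S,0),cv2.minEnclosingCircle((S[:,:2]*1000).astype(np.float32)))
E
```

```text
time: 25.4
tool_pos: [0.5012, 0.1795, 0.2114]
ee_rot: [3.141, -0.0, 0.979]
wrist_force: [1.1, 0.1, -0.5]
width: 0.0941
time: 26.65
tool_pos: [0.5014, 0.1796, 0.2194]
ee_rot: [3.141, 0.0, 1.034]
wrist_force: [0.3, -0.1, 0.2]
width: 0.0941
t 26.65 pos [0.5014 0.1796 0.2194] rpy [179.99   0.    59.22] w 0.0941 F [ 0.3 -0.1  0.2]
turn 0.0002 shift now-axes [-0.711   0.9566  0.0469] after-turn axes [-0.7107  0.9569  0.0468]
2219 [0.50285799 0.18181501 0.1355378 ] ((502.20623779296875, 180.5515594482422), 26.993867874145508)
```

View pics/w5.png

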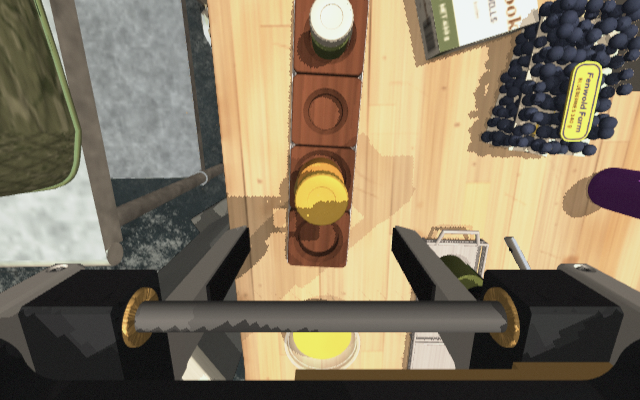

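The extra-large jar is seated (cap top 135.5 mm, centre within 1 mm). Next is the black-capped large jar.

```bash
python3 -m crank '[[-0.1,0.13,0,0],[-0.18,0.24,0,0],[-0.18,0.24,0,0],[-0.15,0.21,0,0],[-0.08,0.11,0,0],[-0.021,0.027,0,0],[0,0,0,0],[0,0,0,0],[0,0,0,0],[0,0,0,0]]'; python3 go.py .593 -.0405 .057 59.2
```

```text
time: 27.95
tool_pos: [0.5929, -0.0397, 0.2196]
ee_rot: [3.141, -0.0, 1.035]
wrist_force: [0.0, -0.2, 0.6]
width: 0.0938
t 27.95 pos [ 0.5929 -0.0397  0.2196] rpy [ 1.7998e+02 -1.0000e-02  5.9290e+01] w 0.0938 F [ 0.  -0.2  0.6]
turn 0.001 shift now-axes [-0.0032  0.0021  0.8131] after-turn axes [-0.0031  0.0024  0.8131]
```

```bash
python3 -m crank '[[-0.003,0.002,0.07,0],[0,0,0.13,0],[0,0,0.15,0],[0,0,0.15,0],[0,0,0.14,0],[0,0,0.09,0],[0,0,0.05,0],[0,0,0.03,0],[0,0,0,0],[0,0,0,0]]'; python3 go.py .593 -.0405 .057 59.2;  python3 -m crank '[[0,0,0,0],[0,0,0,0],[0,0,0,0],[0,0,0,0],[0,0,0,0],[0,0,0,0],[0,0,0,0],[0,0,0,0],[0,0,0,0],[0,0,0,0]]' 1; python3 go.py .4536 .1080 .20 56.1
```

```text
time: 29.2
tool_pos: [0.5938, -0.0414, 0.0585]
ee_rot: [3.14, -0.001, 1.034]
wrist_force: [-0.1, -0.3, 0.0]
width: 0.0938
t 29.2 pos [ 0.5938 -0.0414  0.0585] rpy [ 1.7989e+02 -4.0000e-02  5.9220e+01] w 0.0938 F [-0.1 -0.3  0. ]
turn 0.0002 shift now-axes [ 0.0016 -0.0059  0.0073] after-turn axes [ 0.0016 -0.0059  0.0073]
time: 30.45
tool_pos: [0.5932, -0.0413, 0.0574]
ee_rot: [3.141, 0.0, 1.034]
wrist_force: [0.7, -0.4, 0.3]
width: 0.0511
t 30.45 pos [ 0.5932 -0.0413  0.0574] rpy [179.99   0.    59.22] w 0.0511 F [ 0.7 -0.4  0.3]
turn 0.0347 shift now-axes [ 0.2842 -0.9813 -0.7133] after-turn axes [ 0.2304 -0.9955 -0.7131]
```

```bash
python3 -m crank '[[0,0,-0.05,0],[0,0,-0.15,0],[0,0,-0.2,0],[0,0,-0.15,0],[0,0,-0.05,0.035],[0.02,-0.1,0,0],[0.04,-0.18,0,0],[0.05,-0.2,0,0],[0.05,-0.2,0,0],[0.04,-0.18,0,0]]'; python3 -m crank '[[0.02,-0.1,0,0],[0.01,-0.035,0,0],[0,0,0,0],[0,0,0.05,0],[0,0,0.05,0],[0,0,0,0],[0,0,0,0],[0,0,0,0],[0,0,0,0],[0,0,0,0]]'; python3 go.py .4533 .1077 .0604 56.1
python3 - <<'E'
from h import *
from bench import robot
p,d=robot.snapshot("wrist");cv2.imwrite("pics/w6.png",p[:,:,::-1])
E
```

```text
time: 31.7
tool_pos: [0.4715, 0.089, 0.178]
ee_rot: [3.141, -0.0, 0.979]
wrist_force: [0.4, 0.1, -0.3]
width: 0.051
time: 32.95
tool_pos: [0.4537, 0.108, 0.1576]
ee_rot: [3.141, -0.0, 0.979]
wrist_force: [0.4, 0.3, -0.8]
width: 0.0508
t 32.95 pos [0.4537 0.108  0.1576] rpy [ 1.7998e+02 -1.0000e-02  5.6080e+01] w 0.0508 F [ 0.4  0.3 -0.8]
turn -0.0002 shift now-axes [-0.0027 -0.0011  0.4859] after-turn axes [-0.0026 -0.0009  0.4859]
```

View pics/w6.png

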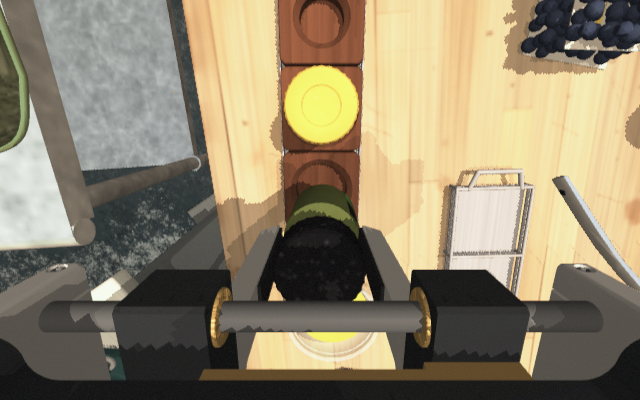

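The black-capped jar is upright over the 57 bore next to the yellow one at (322,105). Lowering.

```bash
python3 -m crank '[[-0.002,-0.001,0.08,0],[0,0,0.1,0],[0,0,0.1,0],[0,0,0.07,0],[0,0,0.05,0],[0,0,0.03,0],[0,0,0.02,0],[0,0,0.01,0],[0,0,0.005,0],[0,0,0,0]]'; python3 -m crank '[[0,0,0.006,0],[0,0,0.006,0],[0,0,0.005,0],[0,0,0.003,0],[0,0,0.002,0],[0,0,0,0],[0,0,0,0],[0,0,0,0],[0,0,0,0],[0,0,0,0]]'; python3 go.py .4533 .1077 .0604 56.1
```

```text
time: 34.25
tool_pos: [0.4534, 0.1078, 0.0646]
ee_rot: [3.141, -0.0, 0.979]
wrist_force: [-0.1, -0.1, -1.0]
width: 0.0506
time: 35.5
tool_pos: [0.4534, 0.1078, 0.0603]
ee_rot: [3.141, -0.0, 0.979]
wrist_force: [-1.5, 0.5, 3.8]
width: 0.0516
t 35.5 pos [0.4534 0.1078 0.0603] rpy [ 1.7999e+02 -2.0000e-02  5.6070e+01] w 0.0516 F [-1.5  0.5  3.8]
turn -0.0003 shift now-axes [-0.0008  0.0001 -0.0007] after-turn axes [-0.0008  0.0001 -0.0007]
```

```bash
python3 -m crank '[[0,0,0,0],[0,0,0,0],[0,0,0,0],[0,0,0,0],[0,0,0,0],[0,0,0,0],[0,0,-0.05,0],[0,0,-0.15,0],[0,0,-0.25,0],[0,0,-0.25,0]]' -1;  python3 -m crank '[[0,0,-0.05,0],[0,0,0,-0.035],[0,0,0,0],[0,0,0,0],[0,0,0,0],[0,0,0,0],[0,0,0,0],[0,0,0,0],[0,0,0,0],[0,0,0,0]]'; python3 go.py .551 -.1125 .21 59.2
python3 - <<'E'
from h import *
from bench import robot
p,d=robot.snapshot("wrist");W=cloud(d,robot.camera_params("wrist"))
v,u=np.where(abs(W[...,2]-.122)<.005);S=W[v,u];k=np.hypot(S[:,0]-.4533,S[:,1]-.1077)<.05;S=S[k];print(len(S),np.median(S,0),cv2.minEnclosingCircle((S[:,:2]*1000).astype(np.float32)))
E
```

```text
time: 36.75
tool_pos: [0.4531, 0.1078, 0.202]
ee_rot: [3.141, -0.0, 0.979]
wrist_force: [0.6, -0.3, 0.0]
width: 0.094
time: 38.0
tool_pos: [0.4533, 0.1078, 0.21]
ee_rot: [3.142, 0.0, 1.034]
wrist_force: [-0.3, 1.3, -1.2]
width: 0.0941
t 38.0 pos [0.4533 0.1078 0.21  ] rpy [180.     0.    59.22] w 0.0941 F [-0.3  1.3 -1.2]
turn 0.0002 shift now-axes [-0.6962  0.9835 -0.    ] after-turn axes [-6.959e-01  9.837e-01 -1.000e-04]
1695 [0.45589037 0.11067173 0.12259674] ((455.2350769042969, 109.81871795654297), 23.69660758972168)
```

The large jar is seated (cap top 122.6 mm). Last is the red-capped small jar.

```bash
python3 -m crank '[[-0.1,0.14,0,0],[-0.18,0.25,0,0],[-0.18,0.25,0,0],[-0.14,0.2,0,0],[-0.07,0.11,0,0],[-0.026,0.034,0,0],[0,0,0.1,0],[0,0,0.15,0],[0,0,0.05,0],[0,0,0,0]]'; python3 -m crank '[[0,0,0,0],[0,0,0,0],[0,0,0,0],[0,0,0,0],[0,0,0,0],[0,0,0,0],[0,0,0,0],[0,0,0,0],[0,0,0,0],[0,0,0,0]]';python3 go.py .551 -.1125 .041 59.2
python3 - <<'E'
from h import *
from bench import robot
p,d=robot.snapshot("wrist");W=cloud(d,robot.camera_params("wrist"));cv2.imwrite("pics/w7.png",p[:,:,::-1])
v,u=np.where(abs(W[...,2]-.073)<.005);S=W[v,u];k=np.hypot(S[:,0]-.551,S[:,1]+.1125)<.03;S=S[k];print(len(S),np.median(S,0),cv2.minEnclosingCircle((S[:,:2]*1000).astype(np.float32)))
E
```

```text
time: 39.3
tool_pos: [0.5507, -0.1114, 0.1497]
ee_rot: [-3.14, 0.0, 1.035]
wrist_force: [1.2, -0.4, 0.7]
width: 0.0943
time: 40.55
tool_pos: [0.5511, -0.1125, 0.15]
ee_rot: [3.142, 0.0, 1.034]
wrist_force: [-0.2, 0.4, -0.1]
width: 0.0942
t 40.55 pos [ 0.5511 -0.1125  0.15  ] rpy [180.     0.    59.22] w 0.0942 F [-0.2  0.4 -0.1]
turn 0.0002 shift now-axes [-1.000e-04 -6.000e-04  5.448e-01] after-turn axes [-2.000e-04 -6.000e-04  5.448e-01]
1063 [ 0.55306927 -0.11063873  0.07351151] ((552.4583129882812, -111.69190979003906), 18.24484634399414)
```

View pics/w7.png

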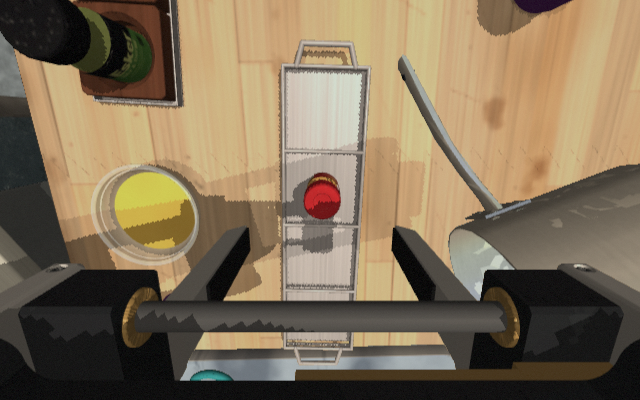

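Run:
```python
from h import *
from bench import robot
p,d=robot.snapshot("scene");
W=np.concatenate([cloud(np.load("pics/top0d.npy"),robot.camera_params("top")).reshape(-1,3)])
y=np.array([.512,.859]);n=np.array([.859,-.512]);o=np.array([.551,-.1125])
q=np.stack([(W[:,:2]-o)@y,(W[:,:2]-o)@n,W[:,2]],1)
k=(abs(q[:,0])<.06)&(q[:,1]>.03)&(q[:,1]<.16)&(q[:,2]>.03);q=q[k]
for a in np.arange(.03,.16,.01):
    s=q[(q[:,1]>=a)&(q[:,1]<a+.01)];print(round(a,2),len(s),s[:,2].max() if len(s) else "")
```

```text
0.03 0 
0.04 0 
0.05 0 
0.06 0 
0.07 0 
0.08 0 
0.09 0 
0.1 0 
0.11 12 0.0579289483153711
0.12 35 0.12653675126843023
0.13 99 0.19165520294424154
0.14 199 0.22041299524372693
0.15 229 0.22267611587567482
```

Clear of the pot by 40 mm. Descending on the red-capped jar.

```bash
python3 -m crank '[[0,0,0.07,0],[0,0,0.1,0],[0,0,0.12,0],[0,0,0.1,0],[0,0,0.08,0],[0,0,0.04,0],[0,0,0.02,0],[0,0,0.01,0],[0,0,0.005,0],[0,0,0,0]]'; python3 go.py .551 -.1125 .041 59.2;  python3 -m crank '[[0,0,0,0],[0,0,0,0],[0,0,0,0],[0,0,0,0],[0,0,0,0],[0,0,0,0],[0,0,0,0],[0,0,0,0],[0,0,0,0],[0,0,0,0]]' 1; python3 go.py .5495 .2506 .20 56.1
```

```text
time: 41.9
tool_pos: [0.5514, -0.1126, 0.0414]
ee_rot: [3.141, -0.0, 1.034]
wrist_force: [-0.2, -0.1, -0.7]
width: 0.0937
t 41.9 pos [ 0.5514 -0.1126  0.0414] rpy [ 1.7995e+02 -1.0000e-02  5.9220e+01] w 0.0937 F [-0.2 -0.1 -0.7]
turn 0.0003 shift now-axes [-0.0006 -0.0021  0.0021] after-turn axes [-0.0006 -0.0021  0.0021]
time: 43.15
tool_pos: [0.5511, -0.1125, 0.041]
ee_rot: [3.142, 0.0, 1.034]
wrist_force: [0.4, -0.4, -0.4]
width: 0.0363
t 43.15 pos [ 0.5511 -0.1125  0.041 ] rpy [180.     0.    59.23] w 0.0363 F [ 0.4 -0.4 -0.4]
turn 0.0347 shift now-axes [ 1.5558 -0.9359 -0.7954] after-turn axes [ 1.5025 -1.0194 -0.7952]
```

```bash
python3 -m crank '[[0,0,-0.05,0],[0,0,-0.15,0],[0,0,-0.2,0],[0,0,-0.2,0],[0,0,-0.2,0.035],[0,0,0,0],[0.09,-0.06,0,0],[0.18,-0.122,0,0],[0.18,-0.122,0,0],[0.18,-0.122,0,0]]'; python3 -m crank '[[0.18,-0.122,0,0],[0.18,-0.122,0,0],[0.18,-0.122,0,0],[0.16,-0.11,0,0],[0.12,-0.08,0,0],[0.05,-0.037,0,0],[0,0,0,0],[0,0,0,0],[0,0,0,0],[0,0,0,0]]'; python3 go.py .5495 .2508 .044 56.1
python3 - <<'E'
from h import *
from bench import robot
p,d=robot.snapshot("wrist");W=cloud(d,robot.camera_params("wrist"));cv2.imwrite("pics/w8.png",p[:,:,::-1])
E
```

```text
time: 44.4
tool_pos: [0.549, 0.0423, 0.1981]
ee_rot: [-3.137, 0.002, 0.98]
wrist_force: [0.5, 0.0, -0.7]
width: 0.0363
time: 45.65
tool_pos: [0.5497, 0.2493, 0.2012]
ee_rot: [3.141, -0.0, 0.977]
wrist_force: [-0.1, 0.7, 0.1]
width: 0.0361
t 45.65 pos [0.5497 0.2493 0.2012] rpy [ 1.7998e+02 -1.0000e-02  5.5990e+01] w 0.0361 F [-0.1  0.7  0.1]
turn -0.0012 shift now-axes [ 0.0055 -0.0051  0.7859] after-turn axes [ 0.0056 -0.0049  0.7859]
```

View pics/w8.png

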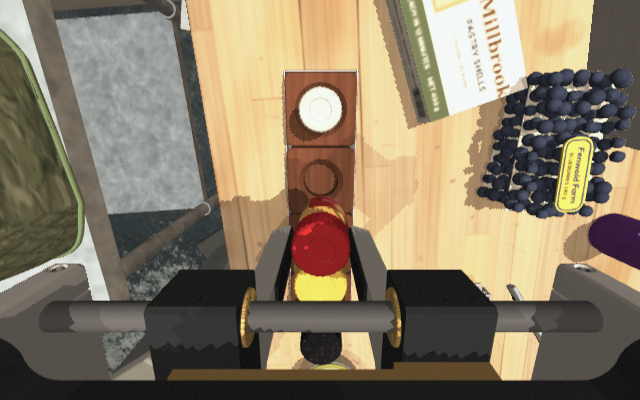

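The small jar is held upright over the 44 bore (visible at (322,178)), between the yellow cap and the seated grey cap at (322,108). Lowering in two stages.

```bash
python3 -m crank '[[0.005,-0.005,0.08,0],[0,0,0.12,0],[0,0,0.12,0],[0,0,0.1,0],[0,0,0.08,0],[0,0,0.05,0],[0,0,0.03,0],[0,0,0,0],[0,0,0,0],[0,0,0,0]]'; python3 go.py .5495 .2508 .044 56.1
```

```text
time: 46.95
tool_pos: [0.5497, 0.2517, 0.0858]
ee_rot: [3.141, -0.001, 0.979]
wrist_force: [-0.1, -0.2, -0.8]
width: 0.0367
t 46.95 pos [0.5497 0.2517 0.0858] rpy [ 1.7994e+02 -7.0000e-02  5.6070e+01] w 0.0367 F [-0.1 -0.2 -0.8]
turn -0.0003 shift now-axes [-0.0044  0.0017  0.2089] after-turn axes [-0.0042  0.0019  0.2089]
```

```bash
python3 -m crank '[[-0.002,0,0.04,0],[0,0,0.04,0],[0,0,0.04,0],[0,0,0.03,0],[0,0,0.02,0],[0,0,0.01,0],[0,0,0.006,0],[0,0,0.004,0],[0,0,0,0],[0,0,0,0]]'; python3 -m crank '[[0,0,0.006,0],[0,0,0.006,0],[0,0,0.004,0],[0,0,0.002,0],[0,0,0.002,0],[0,0,0,0],[0,0,0,0],[0,0,0,0],[0,0,0,0],[0,0,0,0]]'; python3 go.py .5495 .2508 .044 56.1
```

```text
time: 48.2
tool_pos: [0.549, 0.2512, 0.0471]
ee_rot: [3.141, -0.0, 0.979]
wrist_force: [-0.3, -0.1, -0.2]
width: 0.0367
time: 49.45
tool_pos: [0.5491, 0.2514, 0.0439]
ee_rot: [3.141, -0.001, 0.979]
wrist_force: [-1.8, 0.3, 5.5]
width: 0.0362
t 49.45 pos [0.5491 0.2514 0.0439] rpy [ 1.7998e+02 -4.0000e-02  5.6080e+01] w 0.0362 F [-1.8  0.3  5.5]
turn -0.0003 shift now-axes [-0.0015  0.0032 -0.0007] after-turn axes [-0.0015  0.0032 -0.0007]
```

Floor contact (+5.5 N). Release, retreat, then a final check from both the wrist and top cameras.

```bash
python3 -m crank '[[0,0,0,0],[0,0,0,0],[0,0,0,0],[0,0,0,0],[0,0,0,0],[0,0,0,0],[0,0,-0.05,0],[0,0,-0.15,0],[0,0,-0.25,0],[0,0,-0.25,0]]' -1;  python3 -m crank '[[0,0,-0.2,0],[-0.2,0,-0.05,0],[-0.3,0,0,0],[-0.3,0,0,0],[-0.3,0,0,0],[-0.3,0,0,0],[-0.3,0,0,0],[-0.2,0,0,0],[0,0,0,0],[0,0,0,0]]'
python3 - <<'E'
from h import *
from bench import robot
print(robot.get_obs()["tool_pos"])
B={"M":(.5975,.3218,.102),"S":(.5495,.2504,.076),"XL":(.5015,.1791,.135),"L":(.4536,.1077,.122)}
for cam in("wrist","top"):
    p,d=robot.snapshot(cam);W=cloud(d,robot.camera_params(cam)).reshape(-1,3);cv2.imwrite(f"pics/{cam}9.png",p[:,:,::-1])
    for n,(x,y,z) in B.items():
        S=W[(abs(W[:,2]-z)<.006)&(np.hypot(W[:,0]-x,W[:,1]-y)<.036)]
        if len(S)>50: print(cam,n,np.round(S.mean(0)-[x,y,0],4),len(S))
    S=W[(W[:,2]>.03)&(W[:,2]<.06)&(np.hypot(W[:,0]-.374,W[:,1]+.038)<.09)]
    if len(S): print("bowl",cv2.minEnclosingCircle((S[:,:2]*1000).astype(np.float32)))
E
```

```text
time: 50.7
tool_pos: [0.5488, 0.2511, 0.185]
ee_rot: [3.141, -0.0, 0.979]
wrist_force: [1.2, -0.4, 0.4]
width: 0.0939
time: 51.95
tool_pos: [0.3372, -0.0638, 0.2336]
ee_rot: [3.14, -0.001, 0.978]
wrist_force: [-0.2, -0.1, -0.1]
width: 0.0937
[ 0.33723331 -0.0637773   0.23358579]
bowl ((375.0413513183594, -35.08110427856445), 58.15806579589844)
top M [-0.0022 -0.0028  0.1019] 228
top S [-0.0016 -0.0011  0.0762] 154
top XL [-0.0012 -0.0014  0.1352] 389
top L [-0.0002 -0.0005  0.1219] 297
bowl ((373.5677185058594, -37.85811233520508), 58.14834976196289)
```

View pics/top9.png

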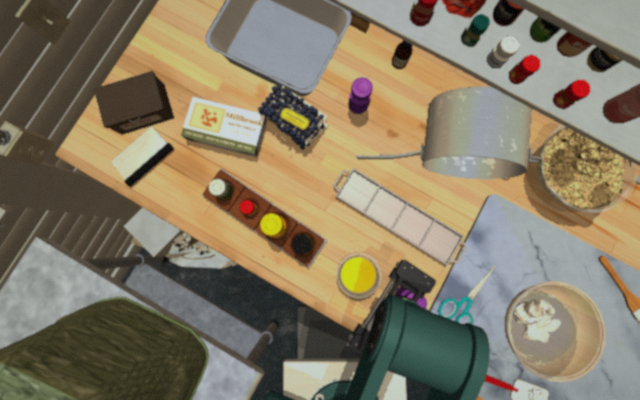

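View pics/wrist9.png

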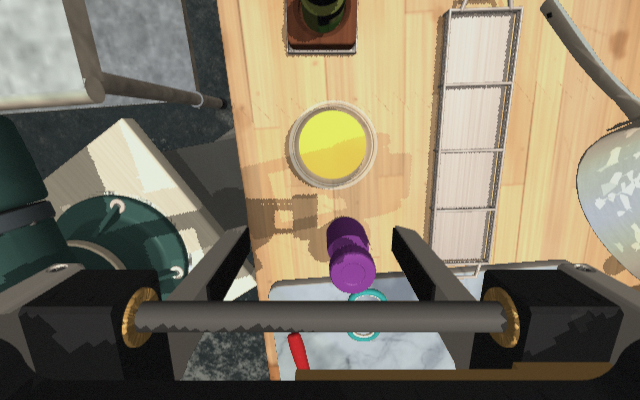

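All four jars stand in their blocks, with the caps at grey (220,187), red (248,206), yellow (272,223) and black (303,243) in the top view. The bowl hasn't moved and the gripper is clear, so I'm handing in.

```bash
python3 -c "
from bench import robot
print(robot.get_obs()['wrist_force'],robot.close_job())"
```

```text
the job is handed in; nothing more can be done
[ 1.13925927  0.51497414 -0.43987799] None
```

I moved all four jars from the carrier into their matching bores and handed the job in at about 52 s. The order was medium (grey cap), extra-large (yellow), large (black), then small (red). I lowered each one until I felt the bore floor (about 4–5.5 N) before releasing it.

- **Seating:** in the last top-camera check, the cap heights put every underside on its bore floor to within about 0.3 mm. The caps' centres were 0.5 to 3.6 mm from the bore axes, against a limit of 8 mm.
- **Largest disagreement:** the medium jar's offset was 3.6 mm in that check, but the wrist camera had it under 1 mm off. The large jar went the other way: 0.5 mm from the top camera, about 2.7 mm from the wrist camera. Both gaps are about what the 2 mm calibration allows.
- **Upright:** all four looked upright in the pictures; I did not measure the tilt.
- **Yolk bowl:** the top camera had it in the same place as at the start, to within 0.2 mm.
- **Gripper:** it was raised clear and touching nothing at hand-in.

No check failed.

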